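Put the nib engraver's tools back in the bench caddy

TASK

Clear the engraver's four tools off the grey work mat into the bench caddy, each into the holder made for it: lay the rotary handpiece in both saddles of the V-cradle with its middle over the middle of the cradle, lay the graver in its rest with the handle in the trough and the shank through the notch, pointing away from you, stand the eye loupe on its wide rim in the round dish, and stand the ink bottle upright in the square pocket. Everything must sit fully down in its holder and be let go; leave the nib tin and the finished pen beside the work where they are.

Things in the scene. Friction and masses are not known exactly. Their poses are not given: they have to be found in the camera images.
- handpiece_mid (a point): Rotary engraving handpiece: white rod, 20 mm thick, 160 mm long, 0.14 kg, lying on the mat, slim nose roughly away from the robot; it can roll. This point: on the rod's axis, midway along, 10 mm over the table; y runs along the rod to the thick rear end. Full thickness from 56 mm on the nose side to 80 mm on the rear side of this point; grip across the rod here.
- graver: Hand graver (burin): brown handle, thin steel shank, 111 mm long, 0.04 kg, lying on the mat. Origin: midway along, at its underside; y runs along it to the handle's end. Handle from y = 8 to 54 mm, 20 to 24 thick, 22 high: grip across it at y = 31. Shank 4 mm thick, underside 5 mm up, to y = -57 mm, pointing roughly away from the robot.
- loupe: Eye loupe: black, round, 34 mm high, standing on its wide rim of 36 mm diameter, tapering to the top; 0.05 kg. Origin: centre of its underside, z up. Grip it round the body.
- ink_bottle: Ink bottle: rounded-square glass body 52 x 52 mm in plan and 44 high, narrower black screw cap, 52 mm high in all; 0.11 kg. Origin: centre of its underside; x and y square to its flat sides, z up. Grip two opposite flat sides of the body.
- handpiece_cradle: V-cradle for the handpiece: light wooden slab (80 x 92 mm, 8 thick) fixed in the caddy. Origin: centre of its underside, 4 mm over the table; x away from the robot, z up. Two V saddles 10 mm long at x = -26 and 26: 90 degree V along x over y = 0, 28 mm wide, 14 deep, tops at z = 30 mm; fingers fit between them. Seated handpiece: along x, its middle over this origin, its axis at z = 29 mm.
- graver_rest: Graver rest: light wooden slab (80 x 92 mm, 8 thick) fixed in the caddy. Origin: centre of its underside, 4 mm over the table; x away from the robot, z up. Trough for the handle, x = -31 to 13 mm: leaning bars 7 mm high, 25 apart at the floor. Two posts at x = 34, 10 high, with a 10 mm notch for the shank. Seated graver: on the slab along x, shank to +x, its origin at x = 22, y = 0, z = 8 mm.
- round_dish: Round dish for the loupe: light wooden slab (80 x 92 mm, 8 thick) fixed in the caddy. Origin: centre of its underside, 4 mm over the table; x away from the robot, z up. Round flared wall, 10 mm high above the slab, inside 42 mm across at the floor and 57 at the rim. Seated loupe: centred, standing on the slab (z = 8 mm).
- square_pocket: Square pocket for the bottle: light wooden slab (80 x 92 mm, 8 thick) fixed in the caddy. Origin: centre of its underside, 4 mm over the table; x away from the robot, z up. Four leaning bars 9 mm high above the slab, square to x and y, 57 mm between opposite bars at the floor, 69 at the top. Seated bottle: centred, sides square to x and y, standing on the slab (z = 8 mm).
- nib_tin: Bystander: dark green round tin, 50 mm diameter, 26 high, loose on the table to the right of the tools and the caddy. Origin: centre of its underside. Leave it alone.
- finished_pen: Bystander: amber-yellow capped fountain pen, 128 mm long, 13 high, loose on the table to the left of the caddy. Origin: midway along, at its underside. Leave it alone.

How it is judged:
At the end, for the whole second after the job is handed in: Each tool is seated, at rest, in its own holder: handpiece within 14 mm along, 6 mm across, 0.12 rad; graver within 12 mm along, 9 mm across, 0.2 rad, shank away; loupe and bottle upright within 8 mm; all fully down (within 4 mm). Tin and pen within 20 mm of their start (x of handpiece_mid in the frame of handpiece_cradle between -0.014 and 0.014 m and y of handpiece_mid in the frame of handpiece_cradle between -0.006 and 0.006 m and z of handpiece_mid in the frame of handpiece_cradle between 0.025 and 0.033 m and angle between the y axis of handpiece_mid and the x axis of handpiece_cradle, either way round below 0.12 rad and x of graver in the frame of graver_rest between 0.01 and 0.034 m and y of graver in the frame of graver_rest between -0.009 and 0.009 m and z of graver in the frame of graver_rest between 0.005 and 0.0115 m and angle between the y axis of graver and the x axis of graver_rest, either way round below 0.2 rad and angle between each of graver, loupe, ink_bottle's own z axis and vertical below 0.12 rad and horizontal distance between loupe and round_dish below 0.008 m and z of loupe in the frame of round_dish between 0.005 and 0.0115 m and horizontal distance between ink_bottle and square_pocket below 0.008 m and z of ink_bottle in the frame of square_pocket between 0.005 and 0.0115 m and linear speed of each of graver, loupe, ink_bottle below 0.02 m/s and distance of each of nib_tin, finished_pen from where it was at the start of the episode below 0.02 m); the robot touches nothing.
It fails at once if the nib tin or the finished pen is knocked away (distance of any of nib_tin, finished_pen from where it was at the start of the episode above 0.02 m).
It also fails if it takes over 102 s, if anything falls off the work surface, if the arm or the gripper's body presses on something with over 40 N, if the wrist force passes 120 N, or if a joint passes its speed limit or range.

ROBOT

A 6-joint arm with a two-finger parallel gripper is mounted at the origin on a cart in front of the work surface, level with it; the furniture and walls round the work are solid. World frame = base frame: x ahead of the robot, y to its left, z up, the work surface at z = 0. Lengths are in m, angles in rad, forces in N, time in s.
With the tool pointing down it reaches from about 0.25 to 0.725 m from the base axis. Payload 4 kg.
Tool frame: the origin (TCP) lies at the very end of the fingers, on their centre line; the grasp point (between the pads) lies 19 mm behind it; z points along the fingers, y is the line along which they close (so a half turn about z gives the same grasp; the last joint's range is limited). The gripper opens to 85 mm and grips with 20 to 120 N. Pads are 22 mm wide; open, the fingers measure 114 mm over their backs; the gripper's body (76 mm by 85 mm) begins 54 mm behind the grasp point. The pads swing forward as they close: fully open they stand 13 mm farther back than shut.
Start: joints at [-1.257, 0.241, 0.005, 1.335, 0, 1.571], TCP at [0.154, -0.476, 0.231] pointing down, gripper open.
Joint ranges: [-2.72, 2.72], [-1.05, 1.87], [-1.09, 1.28], [-1.99, 2.15], [-1.42, 1.44], [-3.14, 3.14]. Speed limits (rad/s): [2.79, 2.79, 3.14, 3.14, 3.14, 3.14].

INTERFACE

Orientations are given as a 3x3 rotation matrix whose columns are the frame's x, y, z axes.
In Python, from cell import robot gives the robot as it stands.
- The arm moves only by the tool arm_command, never from a script. Its argument "moves" is a list of rows, each a list of 5 numbers: the shift along the tool's x, y, z in cm, then the turn about the tool's z in rad, then the closure, from 0 (fully open) to 1 (shut). In form: [[tx, ty, tz, twist, fingers], ...]. A call has 1 to 5 rows; each row is the pose to reach, as a shift and turn from the pose commanded when the call began, along the tool's axes at that moment; what a row does not reach only later rows make up. A row lasts 1/8 s, in which the tool goes at most 62.5 mm and 10.7 degrees, less where a joint would pass 70% of its speed; a pose out of reach is approached as far as the arm can. A call with a gripper value outside its range is refused whole. The fingers move at their own pace and stop on an object; the grip force is fixed at half the most. Time passes only in rows, so rows that repeat a pose let the fingers close. It gives the time, the measured TCP pose, the force, the opening and the grip force at its end, in the units of the state.
- robot.state(): the state, without advancing time (a new reading comes with each control period).
- robot.snapshot(name): name is "scene" or "side" or "wrist"; returns (picture, depth): 400x640x3 uint8, red, green, blue; 400x640 float32, m along the optical axis (not along the pixel's ray), 0 where there is no reading.
- robot.calibration(name): a dict with "K" (3x3 intrinsics, pixels), "world_to_cam" (4x4, takes a point from world to camera coordinates). Camera axes: x right, y up, looking along -z (the intrinsics and any distortion apply to the point x, -y, -z); pixel columns grow to the right and rows downward; lengths in m; the calibration is good to about 2 mm. A picture is of the moment at which its call begins: read the wrist's pose just before it. calibration takes no time and is no camera call; for the wrist camera it gives the pose at the moment of the call.
- robot.sign_off(): hands the job in; it is judged then, once.
Trained networks look in the newest picture that a camera, given by its name, has taken for a name from the list of things; names that differ only in an ending like _2 or _b are one class to them, and where a whole thing is asked for, a point or a joint stands for the part that bears it (a point fixed in the world has none). Each returns a list of dicts, best first, with "score" (0 to 1); they miss things now and then, are a little off and sometimes report something else, mostly with a low value. They report only what shows in the picture. A call takes as long as a camera call.
- robot.spot_in(label, camera): "point" ([row, column] in pixels, amid what is visible of it).
- robot.cut_out(label, camera): "region" (400x640 bool, what is visible of it) and "point" ([row, column] in pixels, amid what is visible of it).
The state is a dict: "time": time; "joints": joint angles; "dq": joint speeds; "joint_efforts": joint torques, N m; "eef_pos": TCP position; "eef_rot": TCP orientation; "force": force on the tool from outside, world axes, zero at the start; "wrist_torque": the same for the moment, N m; "opening": finger opening in m; "finger_force": force on a finger pad.
Only numpy, scipy, OpenCV 4.12 (cv2) and the standard library are available. Lean on these libraries where they do the work, as an engineer would, in place of code of your own. Each camera call takes 0.05 s, during which the arm holds its last target. There are 200 camera calls.

## Working session

There is one attempt and no reset: what is moved stays moved. The work goes in short steps, Python scripts to look and compute and a tool call to move; the robot and the scene stay as the last step left them, time stands still between calls to the robot, and variables do not carry over. Pictures are saved under pics/ and viewed, at most 14 in all, crops included, and the job is handed in when it is done.

Besides the shell and the picture viewer there is one more tool, called as name(argument=value, ...), one argument or row to a line, values as JSON. arm_command: Moves the arm, as the interface text tells. Its arguments: {"type":"object","properties":{"moves":{"type":"array"}},"required":["moves"]}

```bash
ls; mkdir -p pics
cat > h.py <<'E'
import numpy as np, cv2
from cell import robot
def snap(name, f=None):
    cal=robot.calibration(name); p,d=robot.snapshot(name)
    if f: cv2.imwrite('pics/'+f, cv2.cvtColor(p,cv2.COLOR_RGB2BGR))
    return p,d,cal
def cloud(d,cal):
    K=np.array(cal['K']); T=np.linalg.inv(np.array(cal['world_to_cam']))
    v,u=np.mgrid[:d.shape[0],:d.shape[1]]
    x=(u-K[0,2])/K[0,0]*d; y=(v-K[1,2])/K[1,1]*d
    P=np.stack([x,-y,-d,np.ones_like(d)],-1)@T.T
    P=P[...,:3]; P[d<=0]=np.nan
    return P
E
python3 - <<'E'
from h import *
for n in ('scene','side'):
    p,d,c=snap(n,n+'0.png')
    P=cloud(d,c)
    print(n, np.linalg.inv(np.array(c['world_to_cam']))[:3].round(3).tolist(), {k:(v if k not in('K','world_to_cam') else 0) for k,v in c.items()})
    for l in ['handpiece_mid','graver','loupe','ink_bottle','handpiece_cradle','graver_rest','round_dish','square_pocket','nib_tin','finished_pen']:
        for r in robot.cut_out(l,n)[:2]:
            m=r['region']; Q=P[m]; Q=Q[~np.isnan(Q[:,0])]
            print(l,round(r['score'],2),np.array(r['point']).round().tolist(),m.sum(),np.median(Q,0).round(3),np.percentile(Q,2,axis=0).round(3),np.percentile(Q,98,axis=0).round(3))
s=robot.state(); print(s['time'],s['eef_pos'],np.array(s['eef_rot']).round(3).tolist(),s['opening'])
E
```

```text
pics
scene [[-0.885, 0.313, -0.345, 0.15], [-0.466, -0.606, 0.645, 0.576], [-0.007, 0.731, 0.682, 0.784]] {'K': 0, 'world_to_cam': 0}
handpiece_mid 0.8 [193.0, 281.0] 282 [ 0.617 -0.118  0.014] [ 0.565 -0.129  0.005] [ 0.688 -0.108  0.02 ]
loupe 0.7 [139.0, 332.0] 154 [ 0.591 -0.356  0.018] [ 0.577 -0.377 -0.   ] [ 0.607 -0.346  0.032]
ink_bottle 0.74 [242.0, 327.0] 1095 [ 0.444 -0.018  0.011] [ 0.408 -0.062  0.006] [0.483 0.022 0.02 ]
ink_bottle 0.56 [222.0, 250.0] 593 [0.625 0.015 0.036] [ 0.609 -0.016  0.003] [0.655 0.028 0.052]
handpiece_cradle 0.98 [216.0, 346.0] 937 [ 0.44  -0.112  0.01 ] [ 0.403 -0.164  0.007] [ 0.478 -0.074  0.029]
graver_rest 0.8 [193.0, 366.0] 815 [ 0.433 -0.212  0.01 ] [ 0.396 -0.26   0.006] [ 0.473 -0.169  0.017]
round_dish 0.71 [173.0, 379.0] 678 [ 0.428 -0.307  0.01 ] [ 0.392 -0.358  0.006] [ 0.468 -0.266  0.021]
round_dish 0.3 [138.0, 372.0] 240 [ 0.498 -0.443  0.022] [ 0.478 -0.474 -0.002] [ 0.529 -0.427  0.026]
square_pocket 0.55 [244.0, 329.0] 1142 [ 0.444 -0.019  0.011] [ 0.407 -0.066  0.005] [0.483 0.022 0.02 ]
nib_tin 0.57 [139.0, 372.0] 221 [ 0.
[... 649 characters left out ...]
8] [ 0.61  -0.028  0.004] [0.661 0.017 0.055]
handpiece_cradle 0.84 [222.0, 292.0] 827 [ 0.44  -0.13   0.013] [ 0.402 -0.168  0.008] [ 0.479 -0.077  0.032]
graver_rest 0.96 [249.0, 288.0] 977 [ 0.436 -0.222  0.013] [ 0.396 -0.262  0.008] [ 0.475 -0.174  0.021]
round_dish 0.84 [283.0, 282.0] 1221 [ 0.43  -0.319  0.013] [ 0.39  -0.359  0.007] [ 0.469 -0.267  0.024]
square_pocket 0.35 [282.0, 282.0] 1177 [ 0.43  -0.319  0.013] [ 0.392 -0.359  0.008] [ 0.468 -0.269  0.024]
nib_tin 0.68 [332.0, 311.0] 545 [ 0.502 -0.461  0.026] [ 0.479 -0.478  0.003] [ 0.524 -0.434  0.029]
1.1 [ 0.15432434 -0.47558832  0.23130079] [[0.951, 0.309, -0.0], [0.309, -0.951, 0.0], [-0.0, -0.0, -1.0]] 0.0853870698187876
```

Run:
```python
import cv2
a=cv2.imread('pics/scene0.png')[100:400,180:480]; b=cv2.imread('pics/side0.png')[140:365,180:480]
cv2.imwrite('pics/a.png',cv2.resize(a,(600,600))); cv2.imwrite('pics/b.png',cv2.resize(b,(800,600)))
```

```text
(no output)
```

View pics/a.png

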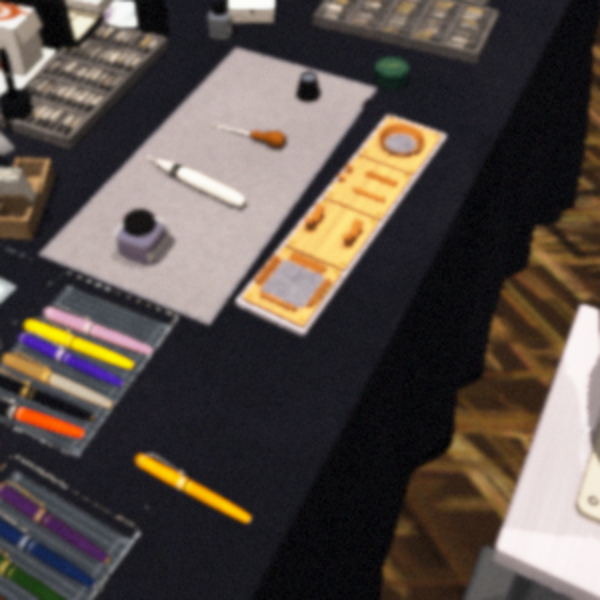

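View pics/b.png

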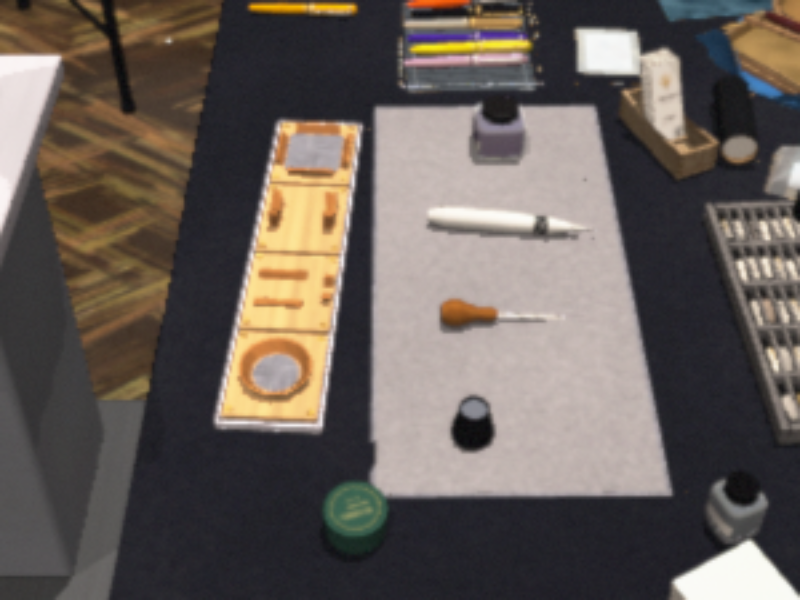

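arm_command(
  moves=[
    [42.4,-18.4,-12,0.33,0],
    [42.4,-18.4,-12,0.33,0],
    [42.4,-18.4,-12,0.33,0],
    [42.4,-18.4,-12,0.33,0],
    [42.4,-18.4,-12,0.33,0],
  ],
)

```text
time: 1.72
eef_pos: [0.3768, -0.2792, 0.3086]
eef_rot: [[1.0, -0.016, 0.001], [-0.016, -1.0, -0.001], [0.001, 0.001, -1.0]]
force: [0.6, -1.4, -0.2]
opening: 0.0854
finger_force: 0.0
```

```bash
cat >> h.py <<'E'
def togo(x,y,z,yaw=None):
    """shift (cm) and twist to bring the TCP to world x,y,z with tool x at yaw"""
    s=robot.state(); R=np.array(s['eef_rot']); t=R.T@(np.array([x,y,z])-s['eef_pos'])*100
    cur=np.arctan2(R[1,0],R[0,0]); tw=None
    if yaw is not None: tw=(cur-yaw+np.pi/2)%np.pi-np.pi/2
    print('t%.2f'%s['time'],'pos',np.round(s['eef_pos'],4),'yaw %.3f'%cur,'tilt',R[:,2].round(3),'shift',t.round(2),'twist',tw if tw is None else round(tw,3),'j6 %.2f'%s['joints'][5])
E
python3 - <<'E'
from h import *
togo(.5,-.17,.35,-0.03)
E
```

```text
t1.73 pos [ 0.3768 -0.2792  0.3086] yaw -0.016 tilt [ 0.001 -0.001 -1.   ] shift [ 12.14 -11.12  -4.13] twist 0.014 j6 2.52
```

arm_command(
  moves=[
    [6,-5.5,-2,0,0],
    [12.1,-11.1,-4.1,0,0],
    [12.1,-11.1,-4.1,0,0],
    [12.1,-11.1,-4.1,0,0],
  ],
)

```text
time: 2.22
eef_pos: [0.5006, -0.1695, 0.349]
eef_rot: [[1.0, -0.011, 0.001], [-0.011, -1.0, -0.0], [0.001, 0.0, -1.0]]
force: [-0.0, -1.5, -1.0]
opening: 0.0857
finger_force: 0.0
```

Run:
```python
from h import *
togo(.5,-.17,.35,-0.03)
p,d,c=snap('wrist','w0.png'); P=cloud(d,c)
np.savez('w0.npz',p=p,P=P)
print(np.linalg.inv(np.array(c['world_to_cam']))[:3].round(3).tolist())
for l in ['handpiece_mid','graver','loupe','ink_bottle','handpiece_cradle','graver_rest','round_dish','square_pocket']:
    for r in robot.cut_out(l,'wrist')[:2]:
        m=r['region']; Q=P[m]; Q=Q[~np.isnan(Q[:,0])]
        print(l,round(r['score'],2),np.array(r['point']).round().tolist(),m.sum(),np.median(Q,0).round(3),np.percentile(Q,2,axis=0).round(3),np.percentile(Q,98,axis=0).round(3))
```

```text
t2.23 pos [ 0.5006 -0.1695  0.349 ] yaw -0.011 tilt [ 0.001 -0.    -1.   ] shift [-0.06  0.05 -0.1 ] twist 0.019 j6 2.83
[[-0.01, 0.958, 0.288, 0.574], [-1.0, -0.009, -0.003, -0.17], [0.0, -0.288, 0.958, 0.493]]
handpiece_mid 0.89 [61.0, 293.0] 1406 [ 0.63  -0.127  0.019] [ 0.567 -0.138  0.002] [ 0.696 -0.112  0.022]
handpiece_mid 0.31 [193.0, 417.0] 2934 [ 0.434 -0.313  0.014] [ 0.393 -0.357  0.01 ] [ 0.471 -0.269  0.024]
graver 0.82 [78.0, 376.0] 643 [ 0.6   -0.243  0.017] [ 0.573 -0.254  0.002] [ 0.673 -0.234  0.025]
loupe 0.9 [83.0, 463.0] 653 [ 0.595 -0.36   0.029] [ 0.58  -0.378  0.002] [ 0.612 -0.35   0.036]
handpiece_cradle 0.76 [189.0, 295.0] 2962 [ 0.445 -0.122  0.013] [ 0.404 -0.167  0.011] [ 0.482 -0.078  0.033]
graver_rest 0.67 [190.0, 356.0] 2889 [ 0.439 -0.217  0.013] [ 0.399 -0.262  0.011] [ 0.476 -0.174  0.02 ]
round_dish 0.77 [193.0, 416.0] 2855 [ 0.434 -0.313  0.014] [ 0.393 -0.356  0.011] [ 0.47  -0.27   0.024]
round_dish 0.35 [187.0, 296.0] 2937 [ 0.445 -0.122  0.013] [ 0.405 -0.166  0.011] [ 0.482 -0.078  0.033]
```

View pics/w0.png

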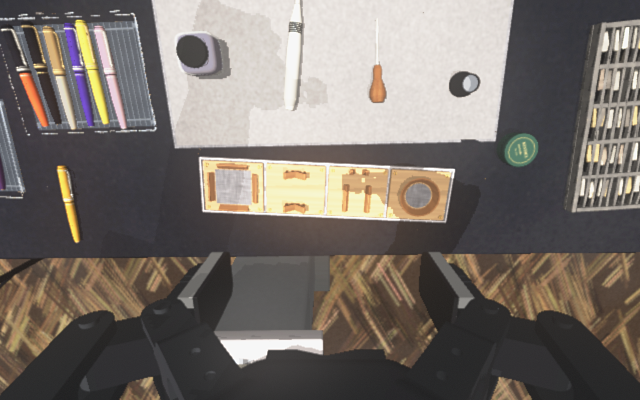

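Run:
```python
from h import *
from scipy.ndimage import label
z=np.load('w0.npz'); P=z['P']; p=z['p'].astype(int)
def pts(x0,x1,y0,y1,z0,z1):
    Q=P.reshape(-1,3); m=(Q[:,0]>x0)&(Q[:,0]<x1)&(Q[:,1]>y0)&(Q[:,1]<y1)&(Q[:,2]>z0)&(Q[:,2]<z1)
    return Q[m]
def rect(Q,n):
    (c,s,a)=cv2.minAreaRect((Q[:,:2]*1000).astype(np.float32)); print(n,len(Q),'c',np.round(c,1),'s',np.round(s,1),'ang',round(a,1),'zmed %.4f'%np.median(Q[:,2]),'zmax %.4f'%np.percentile(Q[:,2],98))
print('mat z',np.median(pts(.55,.56,-.3,-.1,-.02,.02)[:,2]))
rect(pts(.37,.5,-.38,.04,.009,.05),'caddy')
rect(pts(.37,.5,-.38,.04,.018,.05),'features')
for n,a,b in (('pocket',-.064,.024),('cradle',-.164,-.078),('rest',-.26,-.175),('dish',-.355,-.27)):
    rect(pts(.38,.5,a,b,.0155,.05),n+' feat')
rect(pts(.56,.70,-.05,.06,.036,.047),'bottle body')
rect(pts(.56,.70,-.05,.06,.049,.06),'bottle cap')
Q=pts(.53,.75,-.16,-.09,.014,.04); rect(Q,'handpiece'); 
Q2=pts(.53,.66,-.16,-.09,.016,.04); c=Q2[:,:2].mean(0); u=np.linalg.svd(Q2[:,:2]-c)[2][0]; u*=np.sign(u[0]); print('hp axis',c,u,'ext',((Q[:,:2]-c)@u).min(),((Q[:,:2]-c)@u).max(), 'rear',c+u*np.percentile((Q2[:,:2]-c)@u,1))
Q=pts(.53,.75,-.29,-.20,.013,.04); rect(Q,'graver handle')
Q=pts(.53,.75,-.29,-.20,.007,.04); rect(Q,'graver all'); c=Q[:,:2].mean(0); u=np.linalg.svd(Q[:,:2]-c)[2][0]; print(c,u)
rect(pts(.53,.66,-.41,-.32,.030,.05),'loupe top'); rect(pts(.53,.66,-.41,-.32,.005,.05),'loupe all')
```

```text
mat z 0.002032234347569828
caddy 12688 c [ 439.7 -170. ] s [391.5  88.3] ang 86.7 zmed 0.0135 zmax 0.0246
features 1465 c [ 441.1 -166.7] s [355.8  75.3] ang 87.2 zmed 0.0215 zmax 0.0335
pocket feat 616 c [448.1 -24.7] s [77.6 75.3] ang 87.2 zmed 0.0200 zmax 0.0231
cradle feat 367 c [ 443.3 -115.2] s [59.8 76.8] ang 78.6 zmed 0.0276 zmax 0.0345
rest feat 360 c [ 437.4 -218.7] s [85.3 75.1] ang 87.1 zmed 0.0186 zmax 0.0230
dish feat 576 c [ 431.5 -314.7] s [79.3 74.6] ang 89.3 zmed 0.0208 zmax 0.0244
bottle body 792 c [636.2  -1.2] s [51.8 51.7] ang 1.0 zmed 0.0409 zmax 0.0459
bottle cap 778 c [636.3  -1.1] s [37.  37.1] ang 61.0 zmed 0.0532 zmax 0.0549
handpiece 1287 c [ 632.6 -126.2] s [ 19.5 139.7] ang 82.4 zmed 0.0191 zmax 0.0221
hp axis [ 0.61435668 -0.12408961] [ 0.99220101 -0.12464815] ext -0.051510248964854524 0.0881629774947167 rear [ 0.56512676 -0.11790496]
graver handle 434 c [ 596.4 -242.8] s [49.8 22.3] ang 4.5 zmed 0.0198 zmax 0.0255
graver all 534 c [ 624.9 -240.6] s [107.4  22.3] ang 4.5 zmed 0.0185 zmax 0.0253
[ 0.60109028 -0.24316304] [-0.99993083 -0.01176162]
loupe top 315 c [ 595.9 -366.1] s [25.  24.4] ang 89.3 zmed 0.0326 zmax 0.0364
loupe all 611 c [ 611.7 -359.5] s [64.9 56.7] ang 61.8 zmed 0.0307 zmax 0.0358
```

arm_command(
  moves=[
    [3,-1,4.5,0.05,0],
    [6,-2,9,0.11,0],
    [9,-3,14,0.114,0],
    [12,-4,19,0.114,0],
    [13.9,-4.3,21,0.114,0],
  ],
)

```text
time: 3.3
eef_pos: [0.6367, -0.1302, 0.1344]
eef_rot: [[0.992, -0.13, -0.006], [-0.13, -0.992, 0.001], [-0.006, -0.001, -1.0]]
force: [0.1, -0.3, 0.2]
opening: 0.086
finger_force: 0.0
```

```bash
cat >> h.py <<'E'
def look(name,f,labels,box=True):
    p,d,c=snap(name,f); P=cloud(d,c); out={}
    for l in labels:
        r=robot.cut_out(l,name)
        if r: out[l]=r[0]; print(l,[round(q['score'],2) for q in r],np.array(r[0]['point']).round().tolist())
    return p,P,out
def sel(P,x0,x1,y0,y1,z0,z1):
    Q=P.reshape(-1,3); return Q[(Q[:,0]>x0)&(Q[:,0]<x1)&(Q[:,1]>y0)&(Q[:,1]<y1)&(Q[:,2]>z0)&(Q[:,2]<z1)]
def line(Q):
    c=Q[:,:2].mean(0); u=np.linalg.svd(Q[:,:2]-c,full_matrices=False)[2][0]; u=u*np.sign(u[0]); t=(Q[:,:2]-c)@u
    print('line c',c.round(4),'yaw %.3f'%np.arctan2(u[1],u[0]),'ends',(c+u*np.percentile(t,.5)).round(4),(c+u*np.percentile(t,99.5)).round(4),'zmed,max',np.round([np.median(Q[:,2]),np.percentile(Q[:,2],98)],4)); return c,u
def rect(Q,n):
    (c,s,a)=cv2.minAreaRect((Q[:,:2]*1000).astype(np.float32)); print(n,len(Q),'c',np.round(c,1),'s',np.round(s,1),'ang',round(a,1),'zmax %.4f'%np.percentile(Q[:,2],98))
E
python3 - <<'E'
from h import *
p,P,o=look('wrist','w1.png',['handpiece_mid','graver'])
for k,r in o.items():
    Q=P[r['region']]; Q=Q[Q[:,2]>.006]; line(Q); 
line(sel(P,.53,.69,-.16,-.09,.012,.04)); print('graver shank'); 
Q=P[o['graver']['region']] if 'graver' in o else sel(P,.54,.7,-.28,-.2,.004,.04); line(Q[Q[:,0]>.63]); line(Q[Q[:,0]<.62]); 
togo(.64,-.128,.14,-.125)
E
```

```text
handpiece_mid [0.79] [189.0, 322.0]
graver [0.86] [216.0, 458.0]
line c [ 0.636  -0.1265] yaw -0.122 ends [ 0.5649 -0.1177] [ 0.7154 -0.1363] zmed,max [0.0188 0.0218]
line c [ 0.6045 -0.2422] yaw -0.010 ends [ 0.5735 -0.2418] [ 0.673  -0.2429] zmed,max [0.0173 0.0252]
line c [ 0.6304 -0.1259] yaw -0.123 ends [ 0.5648 -0.1178] [ 0.6893 -0.1331] zmed,max [0.0191 0.0218]
graver shank
line c [ 0.656  -0.2422] yaw 0.031 ends [ 0.6303 -0.243 ] [ 0.6815 -0.2415] zmed,max [0.0072 0.0104]
line c [ 0.595  -0.2421] yaw -0.024 ends [ 0.5732 -0.2415] [ 0.6196 -0.2427] zmed,max [0.0191 0.0252]
t3.45 pos [ 0.6371 -0.1308  0.1369] yaw -0.130 tilt [-0.004  0.001 -1.   ] shift [ 0.25 -0.32 -0.31] twist -0.005 j6 3.07
```

View pics/w1.png

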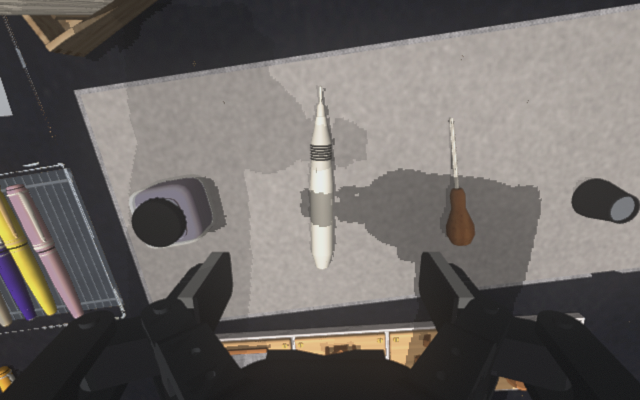

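arm_command(
  moves=[
    [0.2,-0.3,3,-0.005,0],
    [0.3,-0.4,6,-0.005,0],
    [0.3,-0.4,9,-0.005,0],
    [0.3,-0.4,9.5,-0.005,0],
    [0.3,-0.4,9.5,-0.005,0],
  ],
)

```text
time: 4.08
eef_pos: [0.642, -0.1278, 0.0457]
eef_rot: [[0.992, -0.126, 0.002], [-0.126, -0.992, -0.0], [0.002, 0.0, -1.0]]
force: [-0.1, -0.5, 1.0]
opening: 0.0857
finger_force: 0.0
```

Run:
```python
from h import *
togo(.6415,-.127,.003,-.123)
p,P,o=look('wrist','w2.png',[])
line(sel(P,.53,.69,-.16,-.09,.012,.03)); rect(sel(P,.53,.73,-.16,-.09,.008,.03),'hp')
togo(.6415,-.127,.003,-.123)
```

```text
t4.08 pos [ 0.642  -0.1278  0.0457] yaw -0.126 tilt [ 0.002 -0.    -1.   ] shift [-0.06 -0.08  4.27] twist -0.003 j6 3.07
line c [ 0.6328 -0.126 ] yaw -0.123 ends [ 0.5653 -0.1177] [ 0.6892 -0.133 ] zmed,max [0.0192 0.0218]
hp 6300 c [ 642.1 -127. ] s [ 19.8 159.3] ang 83.3 zmax 0.0218
t4.12 pos [ 0.6426 -0.1279  0.0462] yaw -0.126 tilt [ 0.003 -0.001 -1.   ] shift [-0.13 -0.07  4.32] twist -0.003 j6 3.07
```

arm_command(
  moves=[
    [0,-0.08,3,0,0],
    [0,-0.08,4.1,0,0],
    [0,-0.08,4.1,0,0.4],
    [0,-0.08,4.1,0,1],
    [0,-0.08,4.1,0,1],
  ],
)

```text
time: 4.75
eef_pos: [0.6425, -0.1266, 0.0041]
eef_rot: [[0.992, -0.125, 0.002], [-0.125, -0.992, -0.0], [0.002, 0.0, -1.0]]
force: [-0.4, 0.0, 0.6]
opening: 0.0319
finger_force: 0.0
```

arm_command(
  moves=[
    [0,0,0,0,1],
    [0,0,0,0,1],
    [0,0,-0.3,0,1],
    [0,0,-3,0,1],
    [0,0,-6,0,1],
  ],
)

```text
time: 5.38
eef_pos: [0.6402, -0.1262, 0.0618]
eef_rot: [[0.992, -0.125, -0.004], [-0.125, -0.992, 0.001], [-0.004, -0.0, -1.0]]
force: [0.3, -0.2, -1.5]
opening: 0.0177
finger_force: 58.7
```

Run:
```python
from h import *
togo(.4423,-.122,.10,-.055)
p,P,o=look('wrist','w3.png',['handpiece_mid']); 
for r in o.values():
    Q=P[r['region']]; line(Q); rect(Q[Q[:,2]>.03],'hp')
togo(.4423,-.122,.10,-.055); s=robot.state(); print(s['opening'],s['finger_force'])
```

```text
t5.38 pos [ 0.6402 -0.1262  0.0618] yaw -0.125 tilt [-0.004  0.001 -1.   ] shift [-19.71   2.05  -3.75] twist -0.07 j6 3.07
handpiece_mid [0.55] [248.0, 325.0]Traceback (most recent call last):
  File "<stdin>", line 5, in <module>
  File "h.py", line 29, in line
    c=Q[:,:2].mean(0); u=np.linalg.svd(Q[:,:2]-c,full_matrices=False)[2][0]; u=u*np.sign(u[0]); t=(Q[:,:2]-c)@u
                         ~~~~~~~~~~~~~^^^^^^^^^^^^^^^^^^^^^^^^^^^^^^^
    u, s, vh = gufunc(a, signature=signature)
               ~~~~~~^^^^^^^^^^^^^^^^^^^^^^^^
    raise LinAlgError("SVD did not converge")
numpy.linalg.LinAlgError: SVD did not converge
```

arm_command(
  moves=[
    [-5,0.5,-3,-0.02,1],
    [-10,1,-4,-0.05,1],
    [-15,1.6,-4,-0.07,1],
    [-19.7,2.05,-3.8,-0.07,1],
    [-19.7,2.05,-3.8,-0.07,1],
  ],
)

```text
time: 6.1
eef_pos: [0.4371, -0.121, 0.0984]
eef_rot: [[0.998, -0.056, -0.008], [-0.056, -0.998, 0.002], [-0.009, -0.002, -1.0]]
force: [1.5, -0.3, -1.7]
opening: 0.0174
finger_force: 58.7
```

Run:
```python
from h import *
togo(.4423,-.122,.10,-.055)
p,P,o=look('wrist','w3.png',['handpiece_mid','handpiece_cradle']); 
for r in o.values():
    Q=P[r['region']]; Q=Q[np.isfinite(Q[:,0])];line(Q); rect(Q[Q[:,2]>.03],'hp')
rect(sel(P,.3,.6,-.17,-.08,.05,.2),'hp all'); rect(sel(P,.3,.6,-.17,-.08,.085,.2),'hp all')
s=robot.state(); print(s['opening'],s['finger_force'],s['time'])
```

```text
t6.10 pos [ 0.4371 -0.121   0.0984] yaw -0.056 tilt [-0.008  0.002 -1.   ] shift [ 0.52  0.07 -0.16] twist -0.001 j6 2.93
handpiece_mid [0.56] [250.0, 323.0]
handpiece_cradle [0.58] [183.0, 346.0]
line c [ 0.4474 -0.1218] yaw -0.055 ends [ 0.3922 -0.1187] [ 0.5134 -0.1254] zmed,max [0.1131 0.1163]
hp 8061 c [ 452.1 -121.2] s [ 19.7 129. ] ang 87.9 zmax 0.1163
line c [ 0.4478 -0.1227] yaw 1.509 ends [ 0.4449 -0.1694] [ 0.4507 -0.0765] zmed,max [0.0134 0.033 ]
hp 432 c [ 454.3 -122.7] s [34.6 77.2] ang 86.5 zmax 0.1059
hp all 43519 c [ 448.1 -120.2] s [107.3  86.7] ang 34.6 zmax 0.1941
hp all 43519 c [ 448.1 -120.2] s [107.3  86.7] ang 34.6 zmax 0.1941
0.017652727791658208 58.71184945106506 6.25
```

View pics/w3.png

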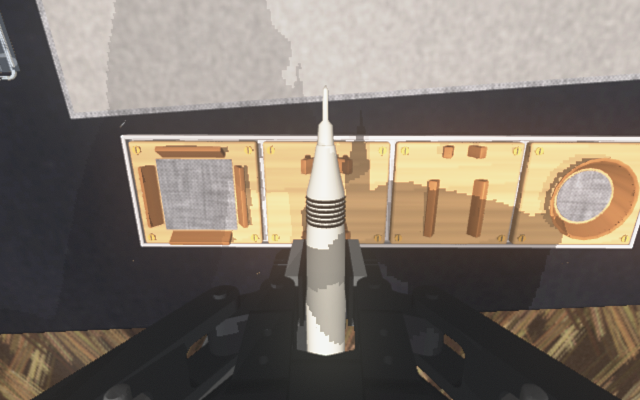

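Run:
```python
from h import *
P=np.load('w0.npz')['P']
for a,b in ((.40,.443),(.443,.49)):
    rect(sel(P,a,b,-.16,-.085,.020,.05),'saddle')
rect(sel(P,.38,.5,-.36,.02,.0165,.05),'feat')
rect(sel(P,.38,.5,-.06,.02,.017,.05),'pocket');rect(sel(P,.38,.5,-.353,-.277,.017,.05),'dish')
for a,b in ((-.216,-.195),(-.245,-.221)):
    rect(sel(P,.40,.455,a,b,.0155,.05),'trough bar')
Q=sel(P,.46,.49,-.25,-.185,.017,.05); rect(Q,'posts')
togo(.4423,-.122,.045,-.055)
```

```text
saddle 165 c [ 416.6 -121. ] s [33.8 10.4] ang 86.4 zmax 0.0345
saddle 173 c [ 468.7 -123.7] s [34.2 10. ] ang 87.4 zmax 0.0344
feat 1719 c [ 441.1 -166.7] s [355.8  75.3] ang 87.2 zmax 0.0334
pocket 450 c [448.1 -25. ] s [72.1 75.3] ang 87.2 zmax 0.0232
dish 484 c [ 431.4 -313.9] s [61.2 61.1] ang 62.3 zmax 0.0244
trough bar 134 c [ 429.1 -205. ] s [43.1 17.4] ang 0.3 zmax 0.0208
trough bar 145 c [ 428.4 -235.1] s [45.8 13.2] ang 3.5 zmax 0.0209
posts 58 c [ 471.  -219.6] s [28.7  8. ] ang 86.0 zmax 0.0242
t6.25 pos [ 0.4442 -0.1223  0.1005] yaw -0.055 tilt [ 0.001 -0.    -1.   ] shift [-0.2  -0.02  5.55] twist -0.0 j6 2.93
```

arm_command(
  moves=[
    [-0.15,0,3,0,1],
    [-0.15,0,5.5,0,1],
    [-0.15,0,6.8,0,1],
    [-0.15,0,7.2,0,1],
    [-0.15,0,7.2,0,1],
  ],
)

```text
time: 6.88
eef_pos: [0.4428, -0.1222, 0.0291]
eef_rot: [[0.998, -0.055, 0.001], [-0.055, -0.998, -0.0], [0.001, 0.0, -1.0]]
force: [0.7, -0.2, -1.8]
opening: 0.0174
finger_force: 58.7
```

Run:
```python
from h import *
togo(.4427,-.1224,.027,-.055); print(robot.state()['force'])
```

```text
t6.88 pos [ 0.4428 -0.1222  0.0291] yaw -0.055 tilt [ 0.001 -0.    -1.   ] shift [-0.01  0.02  0.21] twist -0.0 j6 2.93
[ 0.73622734 -0.21360878 -1.81860265]
```

arm_command(
  moves=[
    [0,0,0.15,0,1],
    [0,0,0.15,0,1],
    [0,0,0.15,0,0.75],
    [0,0,0.15,0,0.5],
    [0,0,0.15,0,0.5],
  ],
)

```text
time: 7.5
eef_pos: [0.4423, -0.1222, 0.0276]
eef_rot: [[0.998, -0.055, 0.001], [-0.055, -0.998, -0.0], [0.001, 0.0, -1.0]]
force: [0.3, -0.0, 0.5]
opening: 0.0428
finger_force: 0.0
```

arm_command(
  moves=[
    [0,0,0,0,0.5],
    [0,0,-3,0,0.5],
    [0,0,-8,0,0.5],
    [2,0,-13,0,0.2],
    [4,0,-13,0,0],
  ],
)

```text
time: 8.12
eef_pos: [0.4856, -0.1252, 0.1623]
eef_rot: [[0.998, -0.055, 0.01], [-0.055, -0.998, -0.002], [0.01, 0.002, -1.0]]
force: [-0.6, -0.2, -1.2]
opening: 0.0772
finger_force: 0.0
```

Run:
```python
from h import *
togo(.595,-.242,.12,-.005)
p,P,o=look('wrist','w4.png',[])
Q=sel(P,.34,.54,-.16,-.09,.027,.06); line(Q); rect(Q,'hp')
Q=sel(P,.55,.72,-.28,-.2,.006,.04); rect(Q,'graver')
togo(.595,-.242,.12,-.005)
```

```text
t8.12 pos [ 0.4856 -0.1252  0.1623] yaw -0.055 tilt [ 0.01  -0.002 -1.   ] shift [11.53 11.05  4.36] twist -0.05 j6 2.94
line c [ 0.4381 -0.1218] yaw -0.058 ends [ 0.3655 -0.1176] [ 0.5161 -0.1264] zmed,max [0.0415 0.0449]
hp 3071 c [ 442.9 -122.1] s [ 34.5 157.9] ang 86.9 zmax 0.0449
graver 1454 c [ 602.5 -245.6] s [22.4 62.8] ang 83.6 zmax 0.0255
t8.18 pos [ 0.4871 -0.1251  0.1602] yaw -0.055 tilt [ 0.009 -0.002 -1.   ] shift [11.38 11.08  4.14] twist -0.05 j6 2.94
```

arm_command(
  moves=[
    [4,4,2,-0.05,0],
    [8,8,5,-0.05,0],
    [11.4,11.1,8,-0.05,0],
    [11.4,11.1,10,-0.05,0],
    [11.4,11.1,10,-0.05,0],
  ],
)

```text
time: 8.8
eef_pos: [0.5872, -0.2408, 0.0538]
eef_rot: [[1.0, -0.006, -0.007], [-0.006, -1.0, 0.003], [-0.007, -0.003, -1.0]]
force: [0.2, 0.4, 1.0]
opening: 0.0855
finger_force: 0.0
```

Run:
```python
from h import *
p,P,o=look('wrist','w5.png',[])
Q=sel(P,.55,.72,-.28,-.2,.006,.04); rect(Q,'graver'); line(Q)
line(sel(P,.63,.72,-.28,-.2,.005,.04)); rect(sel(P,.55,.63,-.28,-.2,.012,.04),'handle')
togo(.595,-.242,.009,-.005)
```

```text
graver 2780 c [ 627.  -244.8] s [ 22.9 109.2] ang 89.8 zmax 0.0253
line c [ 0.6051 -0.244 ] yaw 0.029 ends [ 0.5733 -0.2449] [ 0.6743 -0.242 ] zmed,max [0.0176 0.0253]
line c [ 0.6542 -0.2426] yaw 0.029 ends [ 0.6304 -0.2433] [ 0.6811 -0.2418] zmed,max [0.0074 0.0103]
handle 2228 c [ 597.4 -244.7] s [22.9 50.1] ang 89.8 zmax 0.0254
t8.85 pos [ 0.5883 -0.2409  0.0559] yaw -0.005 tilt [-0.004  0.002 -1.   ] shift [0.69 0.11 4.69] twist -0.0 j6 2.76
```

View pics/w5.png

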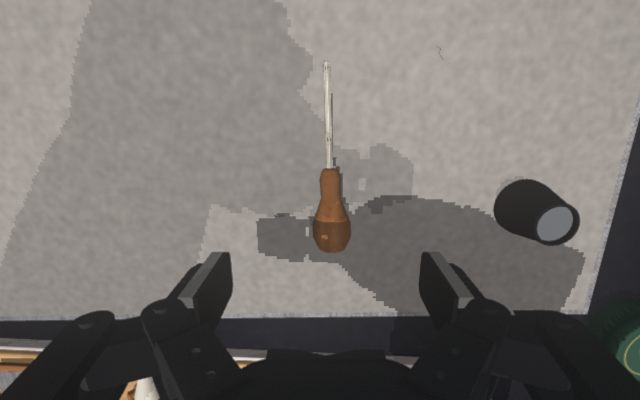

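arm_command(
  moves=[
    [0.3,0.2,1,-0.035,0],
    [0.55,0.3,3,-0.035,0],
    [0.55,0.3,4.8,-0.035,0],
    [0.55,0.3,4.85,-0.035,0.4],
    [0.55,0.3,4.85,-0.035,0.5],
  ],
)

```text
time: 9.48
eef_pos: [0.5951, -0.2443, 0.0087]
eef_rot: [[1.0, 0.03, -0.0], [0.03, -1.0, 0.0], [-0.0, -0.0, -1.0]]
force: [0.8, -0.0, 0.5]
opening: 0.0517
finger_force: 0.0
```

arm_command(
  moves=[
    [0,0,0,0,1],
    [0,0,0,0,1],
    [0,0,0,0,1],
    [0,0,-0.3,0,1],
    [0,0,-3,0,1],
  ],
)

```text
time: 10.1
eef_pos: [0.5929, -0.2435, 0.0366]
eef_rot: [[1.0, 0.03, -0.006], [0.03, -1.0, 0.002], [-0.006, -0.003, -1.0]]
force: [0.2, -0.5, -0.7]
opening: 0.0174
finger_force: 61.4
```

Run:
```python
from h import *
togo(.3+.1,-.218,.1,-.055); s=robot.state(); print(s['opening'],s['finger_force'])
```

```text
t10.10 pos [ 0.5929 -0.2435  0.0366] yaw 0.030 tilt [-0.006  0.002 -1.   ] shift [-19.24  -3.14  -6.23] twist 0.085 j6 2.72
0.017445523494592725 61.37761473655701
```

arm_command(
  moves=[
    [-2,-0.4,-3,0.03,1],
    [-7,-1.5,-6,0.06,1],
    [-12,-2.5,-6,0.085,1],
    [-16.6,-3.2,-6,0.085,1],
    [-16.6,-3.2,-6,0.085,1],
  ],
)

```text
time: 10.72
eef_pos: [0.4236, -0.2159, 0.0983]
eef_rot: [[0.998, -0.057, -0.005], [-0.057, -0.998, 0.002], [-0.005, -0.002, -1.0]]
force: [0.7, 0.6, -1.0]
opening: 0.0171
finger_force: 61.3
```

Run:
```python
from h import *
import time
p,P,o=look('wrist','w6.png',['graver'])
togo(.4281,-.2176,.021,-.055)
for r in o.values():
    Q=P[r['region']]; Q=Q[np.isfinite(Q[:,0])];line(Q); rect(Q,'g'); line(Q[Q[:,0]>.465])
Q=sel(P,.46,.49,-.25,-.185,.017,.04); rect(Q,'posts')
togo(.4281,-.2176,.021,-.055)
```

```text
graver [0.74] [246.0, 328.0]
t10.82 pos [ 0.4285 -0.2176  0.0993] yaw -0.056 tilt [ 0.001 -0.    -1.   ] shift [-0.05 -0.    7.83] twist -0.001 j6 2.73
line c [ 0.4386 -0.2169] yaw -0.055 ends [ 0.4019 -0.2149] [ 0.5079 -0.2208] zmed,max [0.1052 0.1137]
g 4118 c [ 454.8 -216.2] s [ 17.4 108.8] ang 89.1 zmax 0.1137
line c [ 0.488  -0.2197] yaw -0.059 ends [ 0.4653 -0.2183] [ 0.5088 -0.2209] zmed,max [0.0947 0.0978]
posts 277 c [ 470.7 -219.6] s [28.9  7.9] ang 86.9 zmax 0.0240
t10.82 pos [ 0.4285 -0.2176  0.0993] yaw -0.056 tilt [ 0.001 -0.    -1.   ] shift [-0.05 -0.    7.83] twist -0.001 j6 2.73
```

View pics/w6.png

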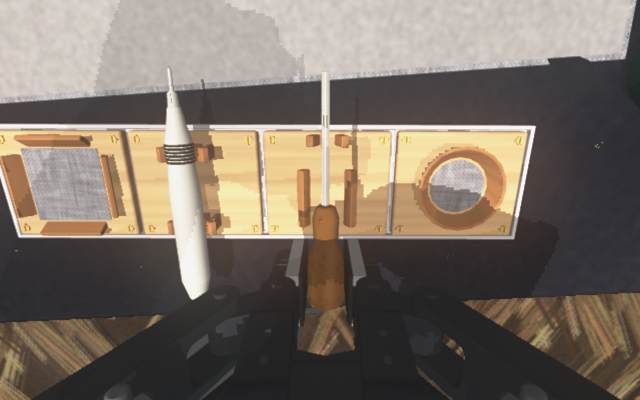

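arm_command(
  moves=[
    [0,0.05,3,0,1],
    [0,0.05,6,0,1],
    [0,0.05,7.3,0,1],
    [0,0.05,7.7,0,1],
    [0,0.05,7.7,0,1],
  ],
)

```text
time: 11.45
eef_pos: [0.4295, -0.2183, 0.0226]
eef_rot: [[0.998, -0.055, 0.001], [-0.055, -0.998, -0.001], [0.001, 0.001, -1.0]]
force: [-0.6, -0.4, -0.7]
opening: 0.0173
finger_force: 61.4
```

Run:
```python
from h import *
togo(.4281,-.2176,.021,-.055); print(robot.state()['force'])
```

```text
t11.45 pos [ 0.4295 -0.2183  0.0226] yaw -0.055 tilt [ 0.001 -0.001 -1.   ] shift [-0.14 -0.06  0.16] twist 0.0 j6 2.73
[-0.56678138 -0.43845287 -0.65842286]
```

arm_command(
  moves=[
    [-0.1,0,0.15,0,1],
    [-0.1,0,0.15,0,1],
    [-0.1,0,0.15,0,0.75],
    [-0.1,0,0.15,0,0.4],
    [-0.1,0,0.15,0,0.4],
  ],
)

```text
time: 12.08
eef_pos: [0.4272, -0.2178, 0.0203]
eef_rot: [[0.998, -0.055, -0.0], [-0.055, -0.998, 0.0], [-0.0, -0.0, -1.0]]
force: [0.8, -0.6, -0.3]
opening: 0.0514
finger_force: 0.0
```

arm_command(
  moves=[
    [0,0,0,0,0.3],
    [0,0,-3,0,0.2],
    [0,0,-8,0,0],
    [3,2,-12,0,0],
    [6,4,-12,0,0],
  ],
)

```text
time: 12.7
eef_pos: [0.4882, -0.2628, 0.1449]
eef_rot: [[0.998, -0.055, 0.008], [-0.055, -0.998, -0.004], [0.008, 0.004, -1.0]]
force: [1.6, 0.3, -0.5]
opening: 0.0855
finger_force: 0.0
```

Run:
```python
from h import *
p,P,o=look('wrist','w7.png',['graver','loupe'])
Q=P[o['graver']['region']]; Q=Q[np.isfinite(Q[:,0])];line(Q); rect(Q,'g'); line(Q[Q[:,0]>.465]); 
print('handle z'); line(Q[Q[:,0]<.44])
line(sel(P,.38,.53,-.24,-.2,.022,.05))
rect(sel(P,.53,.66,-.41,-.32,.030,.05),'loupe top'); rect(sel(P,.53,.66,-.41,-.32,.006,.05),'loupe all')
togo(.596,-.366,.1,-.055)
```

```text
graver [0.97, 0.6] [253.0, 280.0]
loupe [0.97] [52.0, 448.0]
line c [ 0.4401 -0.22  ] yaw -0.047 ends [ 0.3864 -0.2175] [ 0.5137 -0.2235] zmed,max [0.029  0.0371]
g 1340 c [ 449.4 -223.2] s [ 25.1 129.8] ang 79.6 zmax 0.0371
line c [ 0.4913 -0.2221] yaw -0.062 ends [ 0.4653 -0.2205] [ 0.5149 -0.2236] zmed,max [0.0189 0.0226]
handle z
line c [ 0.4227 -0.2193] yaw -0.117 ends [ 0.3858 -0.2149] [ 0.4395 -0.2213] zmed,max [0.0327 0.0374]
line c [ 0.4326 -0.2199] yaw -0.003 ends [ 0.4071 -0.2198] [ 0.4742 -0.22  ] zmed,max [0.0305 0.0372]
loupe top 1114 c [ 595.4 -366.3] s [25.8 25.2] ang 58.9 zmax 0.0362
loupe all 1966 c [ 593.6 -364.8] s [34.8 30.6] ang 52.2 zmax 0.0360
t12.85 pos [ 0.486  -0.2619  0.1402] yaw -0.056 tilt [ 0.001 -0.    -1.   ] shift [11.56  9.78  4.03] twist -0.001 j6 2.70
```

View pics/w7.png

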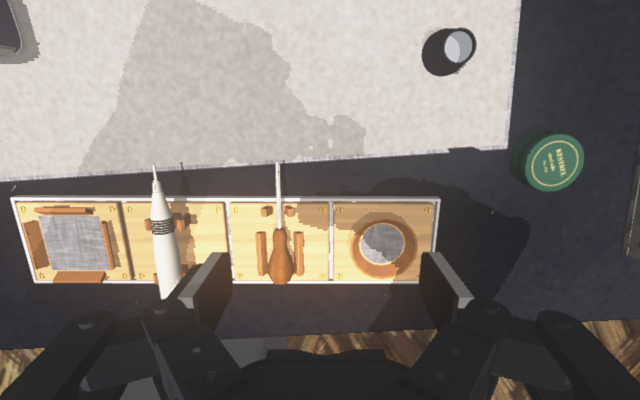

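arm_command(
  moves=[
    [4,3.4,2,0,0],
    [8,6.8,4,0,0],
    [11.6,9.9,6,0,0],
    [11.6,9.9,9,0,0],
    [11.6,9.9,11,0,0],
  ],
)

```text
time: 13.48
eef_pos: [0.5934, -0.3653, 0.0268]
eef_rot: [[0.998, -0.055, -0.005], [-0.055, -0.998, 0.003], [-0.005, -0.003, -1.0]]
force: [0.6, 0.6, 0.5]
opening: 0.0856
finger_force: 0.0
```

Run:
```python
from h import *
p,P,o=look('wrist','w8.png',[])
rect(sel(P,.53,.66,-.41,-.32,.030,.05),'loupe top'); rect(sel(P,.53,.66,-.41,-.32,.006,.05),'loupe all')
togo(.5955,-.3663,.011,-.055)
```

```text
loupe top 2830 c [ 595.9 -364.6] s [90. 26.] ang 87.1 zmax 0.0493
loupe all 4526 c [ 598.1 -364.7] s [90.  30.4] ang 87.1 zmax 0.0489
t13.53 pos [ 0.5918 -0.3642  0.0241] yaw -0.055 tilt [-0.009  0.005 -1.   ] shift [0.39 0.2  1.3 ] twist -0.0 j6 2.65
```

arm_command(
  moves=[
    [0,0,1,0,0],
    [0,0,1.9,0,0],
    [0,0,1.95,0,0.2],
    [0,0,1.95,0,1],
    [0,0,1.95,0,1],
  ],
)

```text
time: 14.15
eef_pos: [0.5959, -0.3666, 0.0118]
eef_rot: [[0.998, -0.055, 0.001], [-0.055, -0.998, -0.001], [0.001, 0.001, -1.0]]
force: [0.1, 0.5, -0.9]
opening: 0.0323
finger_force: 0.0
```

arm_command(
  moves=[
    [0,0,0,0,1],
    [0,0,0,0,1],
    [0,0,0,0,1],
    [0,0,-1,0,1],
    [0,0,-4,0,1],
  ],
)

```text
time: 14.78
eef_pos: [0.5933, -0.3651, 0.0485]
eef_rot: [[0.998, -0.055, -0.005], [-0.055, -0.998, 0.003], [-0.006, -0.003, -1.0]]
force: [-1.0, 0.4, 0.1]
opening: 0.0277
finger_force: 58.5
```

Run:
```python
from h import *
s=robot.state(); print(s['opening'],s['finger_force'])
p,P,o=look('wrist','w9.png',['loupe'])
togo(.4314,-.3139,.1,-.055)
for r in o.values():
    Q=P[r['region']]; Q=Q[np.isfinite(Q[:,0])]; rect(Q,'l')
```

```text
0.0276776481608188 58.474672218435444
loupe [0.68] [259.0, 326.0]
t14.88 pos [ 0.5975 -0.3676  0.0546] yaw -0.055 tilt [ 0.005 -0.003 -1.   ] shift [-16.86  -4.44  -4.65] twist -0.0 j6 2.65
l 4675 c [ 572.6 -366.4] s [36.  76.4] ang 86.3 zmax 0.0721
```

View pics/w9.png

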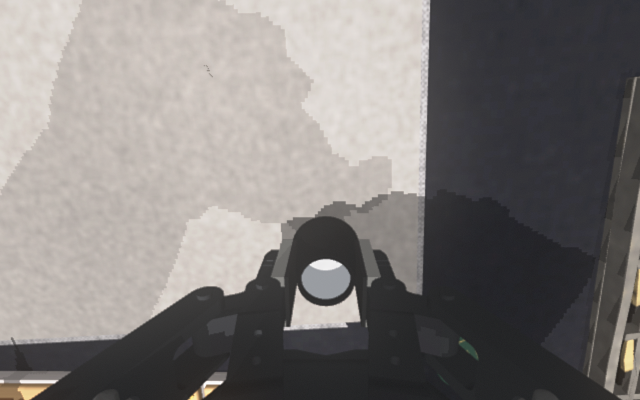

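arm_command(
  moves=[
    [-5,-1.3,-3,0,1],
    [-10,-2.6,-3.9,0,1],
    [-14,-3.6,-3.9,0,1],
    [-16.7,-4.3,-3.9,0,1],
    [-16.7,-4.3,-3.9,0,1],
  ],
)

```text
time: 15.5
eef_pos: [0.4286, -0.3132, 0.0892]
eef_rot: [[0.998, -0.056, -0.002], [-0.056, -0.998, 0.002], [-0.002, -0.002, -1.0]]
force: [0.9, -0.3, -0.1]
opening: 0.0277
finger_force: 58.5
```

arm_command(
  moves=[
    [0,0,3,0,1],
    [0,0,5,0,1],
    [0,0,6.3,0,1],
    [0,0,6.5,0,1],
    [0,0,6.5,0,1],
  ],
)

```text
time: 16.12
eef_pos: [0.4315, -0.3144, 0.0251]
eef_rot: [[0.998, -0.055, 0.0], [-0.055, -0.998, -0.0], [0.0, 0.0, -1.0]]
force: [0.1, 0.9, -1.4]
opening: 0.0279
finger_force: 58.5
```

Run:
```python
from h import *
p,P,o=look('wrist','w10.png',[])
togo(.4314,-.3139,.0235,-.055); s=robot.state(); print(s['force'],s['opening'])
```

```text
t16.18 pos [ 0.4316 -0.3145  0.0253] yaw -0.055 tilt [ 0.001 -0.001 -1.   ] shift [-0.02 -0.06  0.18] twist -0.0 j6 2.57
[-0.24279345 -1.07714725 -0.23178407] 0.027807103875099548
```

View pics/w10.png

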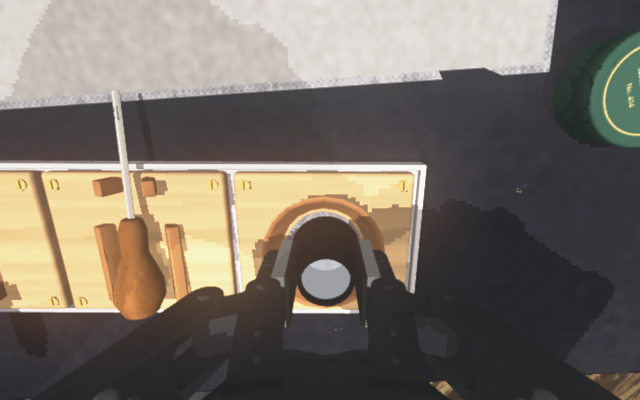

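arm_command(
  moves=[
    [0,0,0.12,0,1],
    [0,0,0.12,0,1],
    [0,0,0.12,0,0.7],
    [0,0,0.12,0,0.4],
    [0,0,0.12,0,0.3],
  ],
)

```text
time: 16.8
eef_pos: [0.4308, -0.3141, 0.0236]
eef_rot: [[0.998, -0.055, -0.0], [-0.055, -0.998, 0.0], [-0.0, -0.0, -1.0]]
force: [-0.1, 0.0, 0.5]
opening: 0.0596
finger_force: 0.0
```

arm_command(
  moves=[
    [0,0,0,0,0.1],
    [0,0,-3,0,0],
    [0,0,-8,-0.15,0],
    [4,-5,-12,-0.3,0],
    [7,-10,-14,-0.5,0],
  ],
)

```text
time: 17.42
eef_pos: [0.5014, -0.2276, 0.1616]
eef_rot: [[0.907, 0.422, 0.003], [0.422, -0.907, -0.001], [0.002, 0.003, -1.0]]
force: [1.0, -0.2, -0.0]
opening: 0.0852
finger_force: 0.0
```

Run:
```python
from h import *
p,P,o=look('wrist','w11.png',['loupe'])
rect(sel(P,.38,.48,-.36,-.27,.04,.06),'loupe top')
line(sel(P,.38,.53,-.24,-.2,.022,.05))
togo(.636,-.001,.15,1.588)
```

```text
loupe [0.66] [284.0, 376.0]
loupe top 631 c [ 431.7 -314.4] s [25.3 25.9] ang 29.0 zmax 0.0481
line c [ 0.4328 -0.2182] yaw -0.054 ends [ 0.4069 -0.2168] [ 0.4737 -0.2204] zmed,max [0.0306 0.0373]
t17.52 pos [ 0.5047 -0.2239  0.1627] yaw 0.441 tilt [ 0.007 -0.001 -1.   ] shift [ 21.38 -14.56   1.35] twist -1.147 j6 2.28
```

arm_command(
  moves=[
    [3,-2,0.5,-0.18,0],
    [7,-5,1,-0.36,0],
    [12,-8,2,-0.54,0],
    [17,-11,3,-0.72,0],
    [21,-14,4,-0.9,0],
  ],
)

```text
time: 18.15
eef_pos: [0.6328, -0.0108, 0.1185]
eef_rot: [[0.231, 0.973, -0.0], [0.973, -0.231, -0.0], [-0.0, -0.0, -1.0]]
force: [0.6, -1.0, 0.8]
opening: 0.0851
finger_force: 0.0
```

arm_command(
  moves=[
    [0,0,1,-0.15,0],
    [0,0,2,-0.24,0],
    [0,0,2,-0.24,0],
    [0,0,2,-0.24,0],
  ],
)

```text
time: 18.65
eef_pos: [0.632, -0.0125, 0.0995]
eef_rot: [[0.001, 1.0, -0.0], [1.0, -0.001, -0.0], [-0.0, -0.0, -1.0]]
force: [-0.3, 0.7, 0.3]
opening: 0.0854
finger_force: 0.0
```

Run:
```python
from h import *
p,P,o=look('wrist','w12.png',['ink_bottle'])
rect(sel(P,.56,.73,-.07,.07,.034,.047),'bottle body')
rect(sel(P,.56,.73,-.07,.07,.049,.07),'bottle cap'); rect(sel(P,.56,.73,-.07,.07,.01,.07),'all')
togo(.636,-.001,.012,1.588)
```

```text
ink_bottle [0.69] [189.0, 336.0]
bottle body 2604 c [6.368e+02 1.000e-01] s [52.1 51.8] ang 3.6 zmax 0.0454
bottle cap 2730 c [6.369e+02 2.000e-01] s [37.3 37.3] ang 86.9 zmax 0.0545
all 5719 c [6.368e+02 1.000e-01] s [52.1 52. ] ang 3.6 zmax 0.0543
t18.75 pos [ 0.6324 -0.0125  0.1   ] yaw 1.571 tilt [ 0.001 -0.    -1.   ] shift [1.15 0.36 8.8 ] twist -0.017 j6 1.55
```

View pics/w12.png

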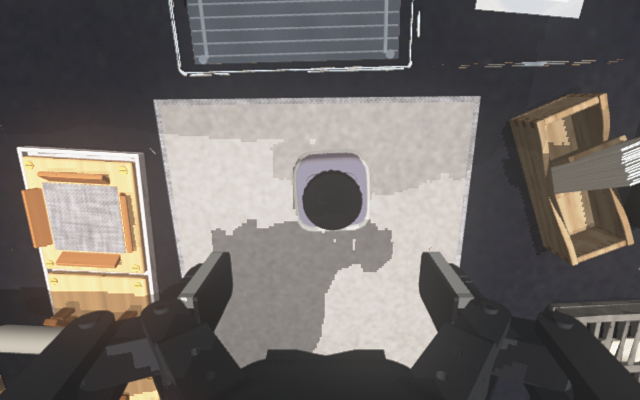

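arm_command(
  moves=[
    [1.26,0.44,1.5,-0.04,0],
    [1.26,0.44,4,-0.04,0],
    [1.26,0.44,6.5,-0.04,0],
    [1.26,0.44,8.5,-0.04,0],
    [1.26,0.44,8.8,-0.04,0],
  ],
)

```text
time: 19.38
eef_pos: [0.6347, 0.0013, 0.0088]
eef_rot: [[-0.043, 0.999, -0.005], [0.999, 0.043, 0.0], [0.0, -0.005, -1.0]]
force: [-0.6, -0.0, 0.6]
opening: 0.0855
finger_force: 0.0
```

arm_command(
  moves=[
    [0,0,0,0,0.3],
    [0,0,0,0,1],
    [0,0,0,0,1],
    [0,0,0,0,1],
    [0,0,-0.3,0,1],
  ],
)

```text
time: 20.0
eef_pos: [0.6361, 0.0005, 0.0143]
eef_rot: [[-0.041, 0.999, -0.001], [0.999, 0.041, -0.0], [-0.0, -0.001, -1.0]]
force: [0.1, -0.7, -2.1]
opening: 0.0493
finger_force: 64.6
```

Run:
```python
from h import *
s=robot.state(); print(s['opening'],s['finger_force'],s['force']); togo(.6368,.0001,.012,1.61)
```

```text
0.049287137812305114 64.57151038572192 [ 0.06226496 -0.71472044 -2.06453628]
t20.00 pos [6.361e-01 5.000e-04 1.430e-02] yaw 1.612 tilt [-0.001 -0.    -1.   ] shift [-0.04  0.07  0.23] twist 0.002 j6 1.53
```

arm_command(
  moves=[
    [0,-1,-4,0,1],
    [-0.6,-6,-6,0.04,1],
    [-1.2,-12,-6,0.09,1],
    [-1.8,-17,-6,0.096,1],
    [-1.8,-18.9,-6,0.096,1],
  ],
)

```text
time: 20.62
eef_pos: [0.4437, -0.0256, 0.0737]
eef_rot: [[0.055, 0.998, -0.005], [0.998, -0.055, 0.0], [-0.0, -0.005, -1.0]]
force: [0.2, -0.4, -1.5]
opening: 0.0492
finger_force: 64.6
```

arm_command(
  moves=[
    [0,0,0,0,1],
    [0,0,0,0,1],
  ],
)

```text
time: 20.88
eef_pos: [0.4498, -0.0253, 0.0747]
eef_rot: [[0.054, 0.999, 0.002], [0.999, -0.054, -0.0], [0.0, 0.002, -1.0]]
force: [0.2, -0.2, -1.2]
opening: 0.049
finger_force: 64.6
```

Run:
```python
from h import *
p,P,o=look('wrist','w13.png',[])
rect(sel(P,.38,.52,-.08,.03,.085,.11),'bottle')
for b,(x0,x1,y0,y1) in dict(xm=(.40,.425,-.06,.01),xp=(.472,.492,-.06,.01),ym=(.42,.475,-.068,-.05),yp=(.42,.475,.0,.02)).items():
    Q=sel(P,x0,x1,y0,y1,.0175,.03); 
    if len(Q)>8: rect(Q,b)
togo(.448,-.0256,.025,1.516)
```

```text
bottle 8733 c [450.4 -24.4] s [49.7 76.9] ang 86.5 zmax 0.1093
xm 462 c [414.5 -19.3] s [37.4  7.5] ang 87.2 zmax 0.0227
xp 318 c [482.3  -9.7] s [10.5 43.5] ang 17.1 zmax 0.0228
yp 641 c [450.2   8.8] s [ 6.6 45.3] ang 86.8 zmax 0.0228
t20.93 pos [ 0.45   -0.0253  0.0746] yaw 1.516 tilt [ 0.002 -0.    -1.   ] shift [-0.04 -0.21  4.96] twist 0.0 j6 1.57
```

View pics/w13.png

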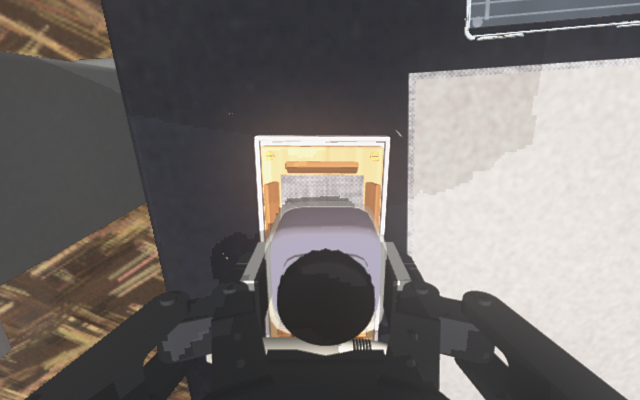

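arm_command(
  moves=[
    [0,-0.1,2,0,1],
    [0,-0.1,3.5,0,1],
    [0,-0.1,4.5,0,1],
    [0,-0.1,4.9,0,1],
    [0,-0.1,4.9,0,1],
  ],
)

```text
time: 21.55
eef_pos: [0.448, -0.0252, 0.0255]
eef_rot: [[0.054, 0.999, 0.0], [0.999, -0.054, -0.0], [-0.0, 0.0, -1.0]]
force: [0.2, -0.8, -1.0]
opening: 0.0491
finger_force: 64.6
```

Run:
```python
from h import *
togo(.4482,-.0256,.0245,1.516); print(robot.state()['force'])
```

```text
t21.55 pos [ 0.448  -0.0252  0.0255] yaw 1.516 tilt [ 0. -0. -1.] shift [-0.03  0.02  0.1 ] twist 0.0 j6 1.57
[ 0.18761009 -0.78931324 -1.0114331 ]
```

arm_command(
  moves=[
    [0,0,0.12,0,1],
    [0,0,0.12,0,1],
    [0,0,0.12,0,0.3],
    [0,0,0.12,0,0],
    [0,0,0.12,0,0],
  ],
)

```text
time: 22.18
eef_pos: [0.4474, -0.0252, 0.0242]
eef_rot: [[0.054, 0.999, -0.0], [0.999, -0.054, 0.0], [0.0, -0.0, -1.0]]
force: [0.5, 0.4, 0.3]
opening: 0.0854
finger_force: 0.0
```

arm_command(
  moves=[
    [0,0,0,0,0],
    [0,0,-3,0,0],
    [0,0,-8,0,0],
    [-6,0,-14,0,0],
    [-12,0,-18,0,0],
  ],
)

```text
time: 22.8
eef_pos: [0.4427, -0.1201, 0.1874]
eef_rot: [[0.052, 0.999, 0.002], [0.999, -0.052, -0.0], [-0.0, 0.002, -1.0]]
force: [1.1, -0.5, -0.1]
opening: 0.0852
finger_force: 0.0
```

arm_command(
  moves=[
    [0,0,-3,0,0],
    [0,0,-5,0,0],
    [0,0,-5,0,0],
  ],
)

```text
time: 23.18
eef_pos: [0.4432, -0.1201, 0.2369]
eef_rot: [[0.055, 0.998, 0.004], [0.998, -0.055, -0.001], [-0.001, 0.004, -1.0]]
force: [0.3, -0.2, -1.2]
opening: 0.0852
finger_force: 0.0
```

Run:
```python
from h import *
p,P,o=look('wrist','w14.png',[])
rect(sel(P,.38,.52,-.08,.03,.057,.07),'cap'); rect(sel(P,.38,.52,-.08,.03,.048,.056),'body')
rect(sel(P,.38,.48,-.36,-.27,.04,.06),'loupe top'); line(sel(P,.38,.53,-.24,-.2,.022,.05)); line(sel(P,.34,.54,-.16,-.09,.036,.06)); rect(sel(P,.34,.54,-.16,-.09,.027,.06),'hp')
p,P,o=look('side','s1.png',['nib_tin','ink_bottle']);p,P,o=look('scene','s2.png',['finished_pen'])
togo(.5,0,.3); print(robot.state()['force'],robot.state()['dq'].round(3) if hasattr(robot.state()['dq'],'round') else 0)
```

```text
cap 1399 c [448.5 -26.4] s [36.8 36.4] ang 87.1 zmax 0.0668
body 1356 c [448.6 -26.1] s [50.5 51.7] ang 86.9 zmax 0.0555
loupe top 353 c [ 431.5 -313. ] s [24.7 25.3] ang 55.2 zmax 0.0482
line c [ 0.4303 -0.2154] yaw -0.103 ends [ 0.4065 -0.2129] [ 0.4733 -0.2198] zmed,max [0.0306 0.0374]
line c [ 0.4297 -0.1193] yaw -0.062 ends [ 0.3646 -0.1153] [ 0.5064 -0.1241] zmed,max [0.0422 0.0451]
hp 2305 c [ 442.9 -121.3] s [ 34.3 159.4] ang 87.1 zmax 0.0450
nib_tin [0.66, 0.44] [333.0, 313.0]
ink_bottle [0.7, 0.36] [189.0, 299.0]
finished_pen [0.84] [340.0, 273.0]
t23.48 pos [ 0.4416 -0.1193  0.2343] yaw 1.517 tilt [-0.002  0.001 -1.   ] shift [12.23  5.17 -6.58] twist None j6 1.36
[ 0.43490748  0.66373042 -0.46081912] [-0.    -0.002  0.006  0.002  0.001  0.002]
```

View pics/w14.png

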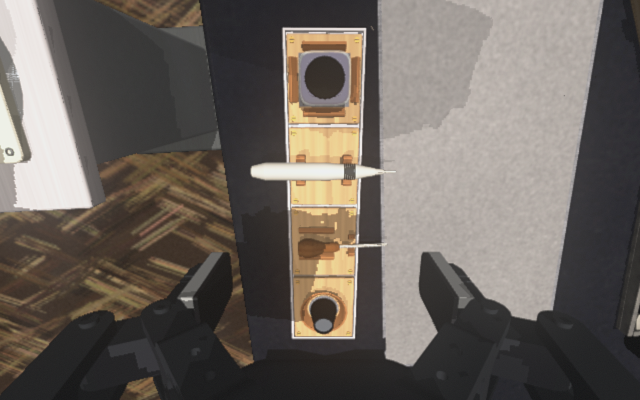

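The last wrist picture shows all four tools in their holders. The bottle is at (325, 78), the handpiece at (320, 172), the graver at (325, 246) and the loupe at (323, 315). Heights and centres agree with the seated poses, and the tin and pen have not moved.

```bash
python3 -c "
from cell import robot
print(robot.sign_off())"
```

```text
the job is handed in; nothing more can be done
None
```

All four tools are seated and released in their own holders, the nib tin and finished pen have not moved, and the job was handed in at about 23.5 s; no verdict came back.

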